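# Click the food flask's day dial on to the first-day bar

### The job

The green food flask has just been filled with fresh food, so its day dial must show the first day: with a fingertip, flick the edge of the white dial on its lid clockwise (seen from above), as many clicks as it takes, until the green pointer on the dial rests in line with the long white bar on the lid, and do not run past the bar. The flask is only touched, never gripped or lifted: it stays standing where it is, and nothing else on the table is disturbed. Finish with the hand clear of everything.

Things in the scene. Friction and masses are not known exactly. Their poses are not given: they have to be found in the camera images.
- flask: Green round plastic food flask with a closed flip-top lid, full (about 2.6 kg), loose on the table: 184 mm across, lid top 165 mm above its foot. Origin at the centre of its underside. Its own -x points to the latch, a 34 mm wide tab on the lid's side; +x points to the hinge; z is up.
- dial_centre (a point): Centre of the top face of the white day dial, on its upright axis, 187 mm above the table, 14 mm from the flask's axis towards the latch; axes as the flask's. The dial lies flat: 16 mm thick, 6 mm clear above the lid. Hub radius 34 mm, with seven equally spaced upright lobes, 10 mm thick with round ends, that stand out from the hub to 49 mm from the axis.
- lobe_stop (a point): Point on the flask where the end of one lobe rests at every click stop: 49 mm from the dial's axis straight towards the latch, half-way up the dial (179 mm above the table). It is the middle of the 144 degrees in which the dial's edge is open, so that a finger coming down beside the dial (lid top 14 mm below this point) can push a lobe; the next lobes stand 51.4 degrees to either side.
- long_bar (a point): The first-day bar: one long white bar across the top of the green guard rim and down on to the lid, straight towards the hinge (+x) from the dial's axis; point at its top, 53 mm from the axis. The rim, as high as the dial and 50 to 56 mm from the axis, shields the dial's edge from the bar round to 108 degrees on either side. Six small round white dots on the lid mark the other days.
- pointer_tip (a point): Outer end of the pointer, a green rib on the dial's white face that runs from the centre to the hub's edge, 9 mm wide and 4 mm high; point on its top, 33 mm from the axis. It turns with the dial and lies midway between two lobes.
- day_dial (a joint): Angle of the dial, rad: 0 with the pointer at the long bar; grows clockwise seen from above (so the lobes on the latch side move to the flask's +y), negative before the bar. Seven click stops, one every 0.898 rad: pushed a little over half a click, the dial snaps on to the next stop by itself, else falls back. A push takes 2 to 3 N at a lobe's end. Starts two to four clicks before the bar.
- latch (a point): Outer face of the latch tab on the flask's side, 100 mm from the flask's axis towards -x, 130 mm above the table.
- cup: Blue plastic cup, 95 mm high, rim 74 mm across, standing within 0.2 m of the flask's axis. Origin at the centre of its underside.
- mug: White ceramic mug with a handle, 95 mm high, 82 mm across, standing within 0.2 m of the flask's axis. Origin at the centre of its underside.
- plate_a: Stainless steel plate, 220 mm across, 22 mm high. Origin at the centre of its underside.
- plate_b: Second stainless steel plate, the same. Origin at the centre of its underside.
- spoon: Wooden spoon, 260 mm long, lying on the table. Origin at the middle of its length on its underside.
- milk_tin: Tin can, 80 mm high, 74 mm across. Origin at the centre of its underside.
There are look-alikes about, which are no part of the job. Of the things that look like the flask, the larger one is meant.

How it is judged:
By the outcome, as a careful person would: the job done as asked, in the order asked, and still so for the second after the job is handed in, with the robot touching nothing.
It also fails if it takes over 58 s, if anything falls off the work surface, if the arm or the gripper's body presses on something with over 40 N, if the wrist force passes 120 N, or if a joint passes its speed limit or range.

### The arm

A 6-joint arm with a two-finger parallel gripper is mounted at the origin on the work surface. World frame = base frame: x ahead of the robot, y to its left, z up, the work surface at z = 0. Lengths are in mm, angles in rad, forces in N, time in s.
With the tool pointing down it reaches from about 150 to 775 mm from the base axis. Payload 6.1 kg.
Tool frame: the origin (TCP) lies midway between the tips of the shut fingers; the grasp point (between the pads) lies 19 mm behind it; z points along the fingers, x is the direction in which the jaws open and shut, and the axes are right-handed (so a half turn about z gives the same grasp; the last joint's range is limited). The gripper opens to 85 mm and grips with 20 to 120 N. Pads are 22 mm wide; open, the fingers measure 114 mm over their backs; the gripper's body (76 mm by 85 mm) begins 54 mm behind the grasp point. The pads swing forward as they close: fully open they stand 13 mm farther back than shut.
Start: joints at [1.25, 0.126, -0.04, 1.405, 0, 1.571], TCP at [165.539, 498.202, 231.295] pointing down, gripper open.
Joint ranges: [-2.72, 2.72], [-0.95, 1.95], [-1.27, 1.35], [-1.78, 2.02], [-1.46, 1.47], [-3.14, 3.14]. Speed limits (rad/s): [2.39, 2.39, 3.01, 3.14, 3.14, 3.14].

### API

Orientations are given as a unit quaternion [w, x, y, z].
In Python, from cell import * gives the robot as it stands. The module is installed in compiled form; this text tells all that it offers. Calls block until the motion is done:
- reach(position, orientation): joint-space move of the TCP to a pose.
- move_straight(position, frame=None, speed=150, guard=None): straight line of the TCP; frame=None keeps the orientation; speed is the mean speed in mm/s. With guard (N) it stops when the force on the tool has changed by that much, and returns True; else False.
- set_joints(angles): joint-space move.
- command_gripper(opening): opening from 0.0 (shut) to 1.0 (fully open); the grip force is fixed at half the most; returns when the fingers have stopped.
- pause(seconds).
- inverse_kinematics(position, orientation): joint angles nearest the present ones, or None.
- get_image(name): name is "scene" or "top" or "wrist"; returns a dict with "img" (480x640x3 uint8, blue, green, red), "depth" (480x640 float32, mm along the optical axis (not along the pixel's ray), 0 where there is no reading), "fov_y" (degrees; the focal length in pixels is half the picture's height over the tangent of half this angle, whatever the lens; pixels are square), "cx", "cy" (the principal point, pixels), "rvec" (rotation vector, rad) and "tvec" (3), from world to camera coordinates, as OpenCV has them. Camera axes: x right, y down, z forward; pixel columns grow to the right and rows downward; lengths in mm; the calibration is good to about 2 mm. A picture is of the moment at which its call begins.
A pose or a line that the arm cannot do raises PlanningError and nothing moves.
- job_done(): hands the job in, once; it reports no verdict.
Readings, each from a call of its own:
- read_clock(): time.
- read_joint_pos(): joint angles.
- read_joint_vel(): joint speeds.
- read_joint_torque(): joint torques, N m.
- read_ee_pos(): TCP position.
- read_ee_rot(): TCP orientation.
- read_wrist_force(): force on the tool from outside, world axes, zero at the start.
- read_wrist_torque(): the same for the moment, N m.
- read_grip_width(): opening from 0.0 (shut) to 1.0 (fully open).
Only numpy, scipy, OpenCV 4.12 (cv2) and the standard library are available. Lean on these libraries where they do the work, as an engineer would, in place of code of your own. Each camera call takes 0.05 s, during which the arm holds its last target.

## Working session

There is one attempt and no reset: what is moved stays moved. The work goes in short steps, each a Python script; the robot and the scene stay as the last script left them, time stands still between calls to the robot, and variables do not carry over. Pictures are saved under pics/ and viewed, and the job is handed in when it is done.

```bash
mkdir -p pics; cat > h.py <<'E'
from cell import *
import numpy as np, cv2
def cam(n):
    d=get_image(n); R=cv2.Rodrigues(np.array(d["rvec"],float))[0]; t=np.array(d["tvec"],float).ravel()
    f=240/np.tan(np.radians(d["fov_y"])/2)
    d.update(R=R,t=t,f=f,C=-R.T@t); return d
def ray(d,u,v,z):
    r=d["R"].T@np.array([(u-d["cx"])/d["f"],(v-d["cy"])/d["f"],1]); C=d["C"]
    return C+r*(z-C[2])/r[2]
def proj(d,p):
    q=d["R"]@np.array(p,float)+d["t"]; return np.array([d["cx"],d["cy"]])+d["f"]*q[:2]/q[2]
E
python3 - <<'E'
from h import *
for n in("scene","top","wrist"):
    d=cam(n); cv2.imwrite(f"pics/{n}0.png",d["img"]); print(n,d["C"],d["f"],d["cx"],d["cy"],d["R"][2])
    np.savez(f"{n}0.npz",**{k:d[k] for k in("img","depth","R","t","f","C","cx","cy")})
print(read_clock())
E
```

```text
scene [1449.36159978  -10.03733532 1707.58858867] 596.1185574926102 325.8189627856663 243.3055610169778 [-5.14293020e-01 -9.79186554e-05 -8.57614529e-01]
top [ 371.76349077   -4.58746162 1664.26511538] 493.77016961921424 322.55956443747027 244.45065819035588 [ 0.07530228 -0.01561797 -0.99703844]
wrist [ 88.72606723 523.92152817 373.2956622 ] 431.45543480241673 317.16927363869866 242.74196787473056 [ 0.29517484 -0.09894015 -0.95030661]
0.15
```

View pics/scene0.png

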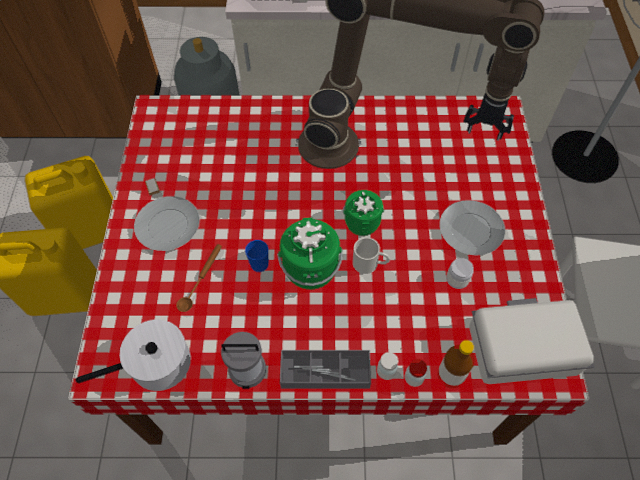

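View pics/top0.png

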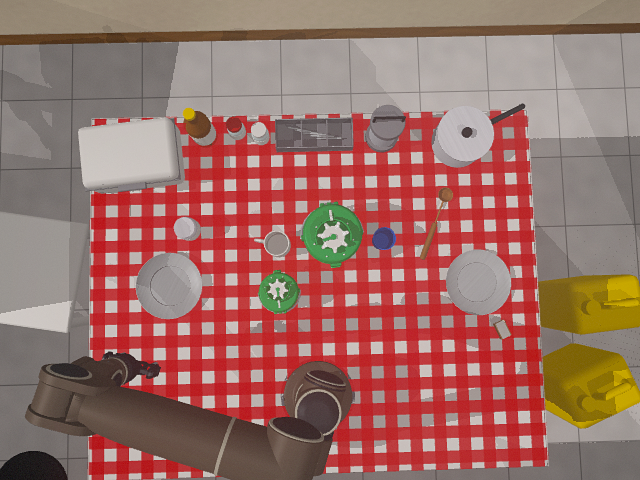

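View pics/wrist0.png

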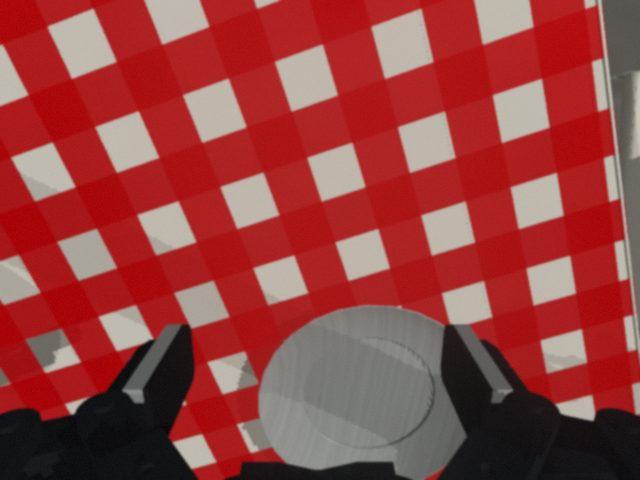

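Candidates in the top view are a large green flask at (332,235) and a small one at (279,292). The larger is meant. I'll enlarge it to confirm.

```bash
python3 - <<'E'
import numpy as np, cv2
a=cv2.imread("pics/top0.png")[190:320,250:410]; b=cv2.imread("pics/scene0.png")[180:300,240:400]
a=cv2.resize(a,(640,520),interpolation=3);cv2.imwrite("pics/c1.png",a)
b=cv2.resize(b,(640,480),interpolation=3);cv2.imwrite("pics/c2.png",b)
from h import ray,proj
for n in("top","scene"):
    z=dict(np.load(f"{n}0.npz")); img=z["img"]
    hsv=cv2.cvtColor(img,cv2.COLOR_BGR2HSV)
    m=cv2.inRange(hsv,(45,80,40),(80,255,255))
    k,l,s,c=cv2.connectedComponentsWithStats(m)
    for i in range(1,k):
        if s[i][4]>100: print(n,s[i],c[i], ray(z,*c[i],150))
E
```

```text
top [ 301  202   62   66 2245] [331.53452116 233.11224944] [520.45804385 -56.89103127 150.        ]
top [258 270  42  44 983] [278.39877925 292.42522889] [342.8878148  110.22564489 150.        ]
scene [ 344  190   40   46 1163] [362.87876182 213.47893379] [405.90345902 106.07281998 150.        ]
scene [ 278  218   64   65 2509] [309.82423276 252.98605022] [549.43506714 -58.43824643 150.        ]
scene [288 277  44  12 104] [310.38461538 284.67307692] [656.45796324 -55.20587996 150.        ]
```

View pics/c1.png

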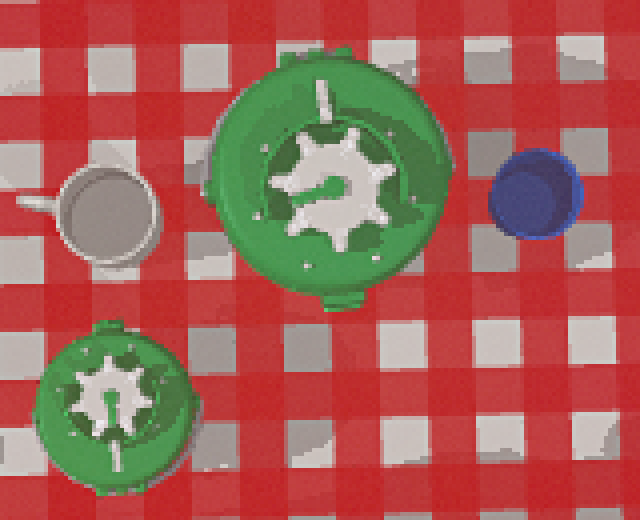

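View pics/c2.png

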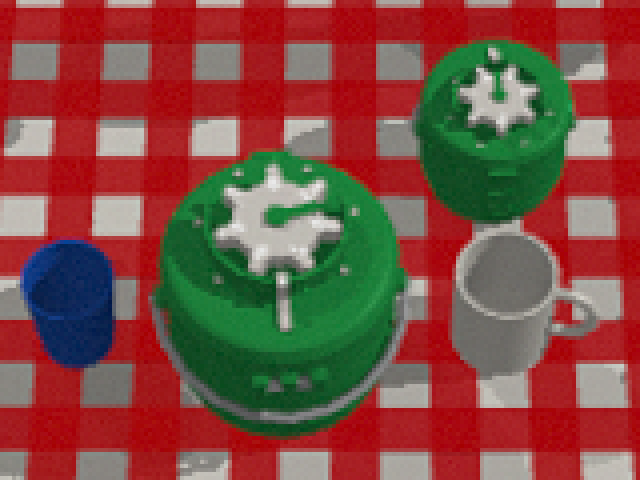

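```bash
python3 - <<'E'
from h import *
from scipy.spatial.transform import Rotation as Ro
z=dict(np.load("wrist0.npz"))
p=np.array(read_ee_pos());q=np.array(read_ee_rot());print(p,q,read_clock(),"tcp px",proj(z,p),proj(z,p-[0,0,60]))
t=dict(np.load("top0.npz"))
dial=ray(t,334.25,236.75,187);print("dial",dial, "bar",ray(t,250+320/4,190+80/4,170),"latch",ray(t,336,264.5,135))
Rs=Ro.from_quat(q[[1,2,3,0]]);print(Rs.as_matrix())
dz=np.arctan2(dial[1],dial[0])-np.arctan2(p[1],p[0])
Rn=Ro.from_euler('z',dz)*Rs
o=Rn.as_quat()[[3,0,1,2]]
# place camera: predicted pixel of dial for tcp
Rz=Ro.from_euler('z',dz).as_matrix()
Cn=Rz@(z["C"]-p); fw=Rz@z["R"][2]
tcp=np.array([0,0,390.]); 
C=tcp+Cn; hit=C+fw*(187-C[2])/fw[2]
up=-(Rz@z["R"][1]); 
tcp[:2]=dial[:2]-hit[:2]
print(tcp,"up",up, inverse_kinematics(tcp,o))
np.save("o.npy",o)
command_gripper(0.0)
reach(tcp,o)
d=cam("wrist");cv2.imwrite("pics/w1.png",d["img"])
np.savez("w1.npz",**{k:d[k] for k in("img","depth","R","t","f","C","cx","cy")})
print(read_clock(),read_ee_pos())
E
```

```text
[165.456887   497.91229368 230.6928493 ] [ 3.70409488e-04  8.10963225e-01  5.85096792e-01 -5.04603439e-04] 0.15 tcp px [316.14408256 330.23899211] [316.5342925  270.31893105]
dial [505.64076427 -63.4675546  187.        ] bar [589.4501206 -53.4932144 170.       ] latch [423.93357312 -68.51864712 135.        ]
[[ 3.15322978e-01  9.48984337e-01 -3.84978858e-04]
 [ 9.48983589e-01 -3.15323213e-01 -1.19126065e-03]
 [-1.25188047e-03  1.02932382e-05 -9.99999216e-01]]
[509.4615106  -31.49484415 390.        ] up [ 0.11754058  0.94301003 -0.31131381] [-6.17810226e-02  1.57885104e-01  3.52296753e-01  1.76645802e+00
  6.86195383e-05  1.63385712e+00]
3.2833 [509.47701266 -30.73222063 389.8022193 ]
```

View pics/w1.png

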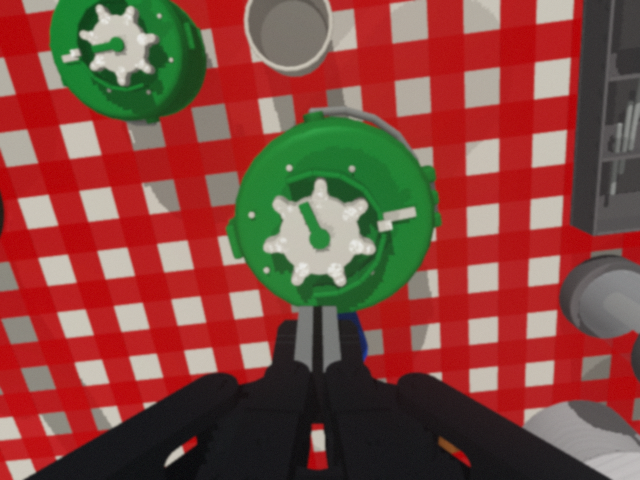

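```bash
python3 - <<'E'
from h import *
from scipy.spatial.transform import Rotation as Ro
z=dict(np.load("w1.npz")); img=z["img"]; dep=z["depth"]
hsv=cv2.cvtColor(img,cv2.COLOR_BGR2HSV)
w=cv2.inRange(hsv,(0,0,140),(180,60,255)); w[:110]=0; w[305:]=0; w[:,:225]=0; w[:,440:]=0
g=cv2.inRange(hsv,(45,80,30),(85,255,255))
k,l,s,c=cv2.connectedComponentsWithStats(w)
for i in range(1,k):
    if s[i][4]>12: print(i,s[i],c[i].round(1),ray(z,*c[i],187).round(1))
i=1+np.argmax(s[1:,4]); m=(l==i).astype(np.uint8)
P=lambda u,v,h=187: ray(z,u,v,h)
v,u=np.nonzero(m); print("median depth-> z of dial", np.median([ (z["R"].T@(np.array([(a-z["cx"])/z["f"],(b-z["cy"])/z["f"],1])*dep[b,a])+z["C"])[2] for a,b in zip(u,v) if dep[b,a]>0]))
cs,_=cv2.findContours(m,cv2.RETR_EXTERNAL,cv2.CHAIN_APPROX_NONE)
cn=max(cs,key=cv2.contourArea)[:,0]
W=np.array([P(a,b)[:2] for a,b in cn],np.float32)
ctr,r=cv2.minEnclosingCircle(W); print("enclosing",ctr,r)
c0=np.array(ctr)
rr=np.hypot(*(W-c0).T); th=np.degrees(np.arctan2(*(W-c0).T[::-1]))
# 7-fold phase
ph=np.angle(np.sum((rr-rr.mean())*np.exp(7j*np.radians(th))))/7
print("lobe dirs",[(np.degrees(ph)+i*360/7+180)%360-180 for i in range(7)])
# pointer: green px inside hub
dd=[];
for b in range(190,260):
  for a in range(280,360):
    if g[b,a]:
      q=P(a,b,191)[:2]; 
      if np.hypot(*(q-c0))<31: dd.append(q-c0)
dd=np.array(dd); far=dd[np.hypot(*dd.T)>14]; mm=far.mean(0); print("pointer",len(dd),mm,np.degrees(np.arctan2(mm[1],mm[0])))
# finger
p=np.array([509.477,-30.732,389.8])
Rt=Ro.from_quat(np.load("o.npy")[[1,2,3,0]]).as_matrix(); print("tool x",Rt[:,0],"y",Rt[:,1])
pts=[]
for b in range(300,400):
  for a in range(240,400):
    if 0<dep[b,a]<230:
      q=z["R"].T@(np.array([(a-z["cx"])/z["f"],(b-z["cy"])/z["f"],1])*dep[b,a])+z["C"]; pts.append(Rt.T@(q-p))
pts=np.array(pts)
for lo in range(-50,6,5):
    s_=pts[(pts[:,2]>=lo)&(pts[:,2]<lo+5)]
    if len(s_): print(lo,len(s_),s_.min(0).round(1),s_.max(0).round(1))
E
```

```text
1 [261 110  22  23 418] [271.1 120.7] [481.   39.7 187. ]
5 [354 110  11   3  15] [359.4 110.7] [549.3  38.7 187. ]
6 [397 110  33   6 132] [410.8 111.7] [588.3  33.1 187. ]
18 [349 117   9   3  14] [352.9 118.1] [543.8  33.8 187. ]
22 [225 124   4  14  28] [226.5 131.4] [445.4  36.  187. ]
26 [412 148  20  18 256] [423.9 156.1] [596.7  -1.8 187. ]
27 [286 165   7   6  32] [288.7 167.6] [489.3   2.4 187. ]
28 [349 166   6   6  28] [351.5 168.2] [539.   -4.3 187. ]
35 [ 263  179  113  107 5999] [319.3 235. ] [506.7 -56.5 187. ]
48 [378 207  38  25 458] [395.  217.5] [570.7 -49.1 187. ]
49 [249 212   6   6  31] [251.4 214.5] [453.3 -32.  187. ]
50 [432 229   4  12  30] [433.4 235.5] [601.5 -68.5 187. ]
51 [225 236  20  29 241] [230.5 253.8] [429.7 -63.9 187. ]
52 [264 267   6   6  29] [266.3 269.6] [457.7 -81.8 187. ]
53 [425 270  13  27 280] [431.5 282.8] [ 598.2 -111.5  187. ]
63 [230 291  31  14 373] [245.3 297.9] [ 435.1 -106.   187. ]
median depth-> z of dial 186.87715738929444
enclosing (506.1090087890625, -57.84684753417969) 48.68666076660156
lobe dirs [np.float64(-21.00808325600329), np.float64(30.420488172568128), np.float64(81.84905960113957), np.float64(133.27763102971096), np.float64(-175.2937975417176), np.float64(-123.86522611314615), np.float64(-72.43665468457476)]
pointer 596 [-6.47885918 21.38308632] 106.85627849927651
tool x [ 0.99221659 -0.12451773 -0.00125188] y [-1.24517818e-01 -9.92217372e-01  1.02932382e-05]
-50 1816 [-21.5 -15.3 -50. ] [ 20.4  -4.2 -45. ]
-45 1007 [-21.8 -14.7 -45. ] [ 20.6  -6.1 -40. ]
-40 949 [-16.6 -13.3 -40. ] [ 14.8   2.9 -35. ]
-35 565 [-14.3 -12.6 -35. ] [ 12.8  -6.8 -30. ]
-30 776 [-14.3 -12.5 -30. ] [ 12.9  -6.5 -25. ]
-25 676 [-14.4 -12.7 -25. ] [ 13.   -6.6 -20. ]
-20 634 [-14.3 -12.4 -20. ] [ 12.8  -6.4 -15. ]
-15 550 [-14.2 -12.4 -15. ] [ 12.9  -6.6 -10. ]
-10 396 [-13.7 -12.3 -10. ] [12.  -6.8 -5. ]
-5 54 [ -7.3 -11.9  -5. ] [  5.8 -10.8  -2.7]
```

Larger flask confirmed: the latch faces the robot, yaw is about +4.7°, the dial centre is at (506,-58), and the pointer is 2 clicks before the bar. First flick:

```bash
cat > fl.py <<'E'
from h import *
from scipy.spatial.transform import Rotation as Ro
c0=np.array([506.1,-57.8]); yaw=4.7
def pose(al,r,z,sgn):
    th=np.radians(180+yaw-al); rad=np.array([np.cos(th),np.sin(th),0]); 
    x=sgn*np.array([-rad[1],rad[0],0]); zz=np.array([0,0,-1.]); y=np.cross(zz,x)
    q=Ro.from_matrix(np.c_[x,y,zz]).as_quat()[[3,0,1,2]]
    return np.r_[c0+r*rad[:2],z],q
E
python3 - <<'E'
from fl import *
j=read_joint_pos()
for s in(1,-1):
    for a in(-26,22): print(s,a,inverse_kinematics(*pose(a,62,250,s)))
best=min((1,-1),key=lambda s:abs(inverse_kinematics(*pose(0,62,250,s))[5])); print(best)
np.save("s.npy",best)
p,q=pose(-25.7,64,250,best); reach(p,q)
p,q=pose(-25.7,64,180,best); print(move_straight(p,q,120,guard=8), read_ee_pos(),read_wrist_force())
d=cam("wrist");cv2.imwrite("pics/w2.png",d["img"]);print(read_clock())
E
```

```text
1 -26 [-0.19504966  0.00667625 -0.12703324  1.43708684  0.          2.41072692]
1 22 [-0.0878519  -0.01762411 -0.15117938  1.43724106  0.         -2.92750259]
-1 -26 [-0.19504966  0.00667625 -0.12703324  1.43708684  0.         -0.73086574]
-1 22 [-0.0878519  -0.01762411 -0.15117938  1.43724106  0.          0.21409006]
-1
False [451.21129219 -90.23925041 180.60514709] [ 0.27852028 -0.50766059 -0.34416974]
6.1
```

View pics/w2.png

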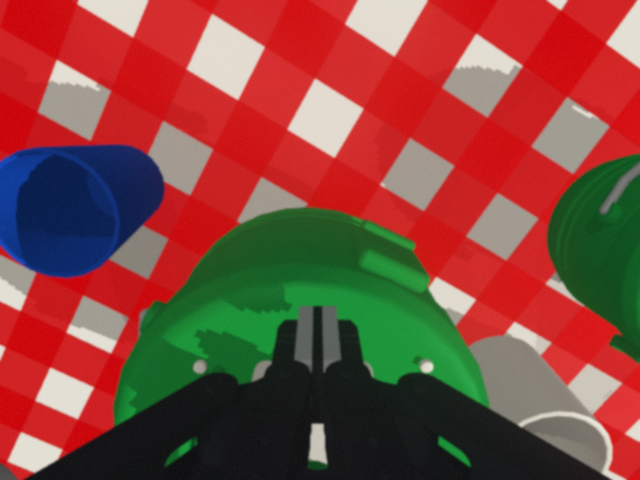

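The finger stands midway between two lobes, seen at (262,370) and (368,370), with the dots symmetric on either side. I'll go in and push.

```bash
cat >> fl.py <<'E'
S=int(np.load("s.npy"))
def push(a1=22):
    p,q=pose(-25.7,51,180,S); print("in",move_straight(p,q,60,guard=8),np.round(read_wrist_force(),1))
    for a in np.arange(-20,a1+1,6):
        p,q=pose(a,51,180,S); g=move_straight(p,q,50,guard=15)
        print(a,g,np.round(read_wrist_force(),1))
        if g: break
    p,q=pose(a,68,180,S); print("out",move_straight(p,q,80,guard=15),np.round(read_wrist_force(),1))
E
python3 - <<'E'
from fl import *
push()
p=np.array(read_ee_pos()); p[2]=260; move_straight(p)
print(read_clock())
for n in("top","scene"):
    d=cam(n); 
    i=d["img"][190:290,280:380] if n=="top" else d["img"][205:305,260:360]
    cv2.imwrite(f"pics/{n}1.png",cv2.resize(i,(400,400),interpolation=3))
a=[cv2.imread(f"pics/{n}1.png") for n in("top","scene")];cv2.imwrite("pics/ts1.png",np.hstack(a))
E
```

```text
in False [-0.1 -0.4  0.8]
-20 False [ 0.2 -0.1  1.6]
-14 False [ 1.4 -1.9  0.6]
-8 False [ 1.3 -1.2  1.8]
-2 False [ 1.6 -1.4  2.6]
4 False [ 2.1 -0.2  1.2]
10 False [1.1 0.2 3. ]
16 False [ 2.2 -0.3  3.1]
22 False [ 1.6 -0.4  1.7]
out False [ 0.4 -0.3  0. ]
9.5667
```

View pics/ts1.png

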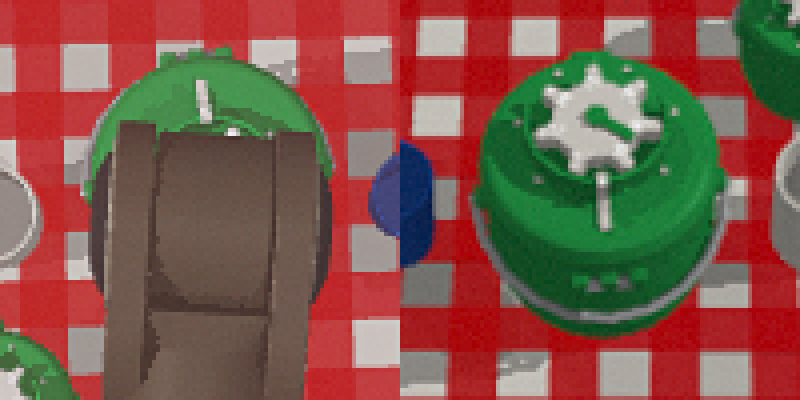

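The scene crop shows the pointer at (630,135), one click before the bar at (603,200). One more flick.

```bash
python3 - <<'E'
from fl import *
p,q=pose(-25.7,68,260,S); move_straight(p,q,120)
p,q=pose(-25.7,66,180,S); print(move_straight(p,q,120,guard=8))
push()
p=np.array(read_ee_pos()); p[2]=300; move_straight(p)
reach([509.5,-30.7,390],np.load("o.npy"))
print(read_clock())
d=cam("wrist");cv2.imwrite("pics/w3.png",d["img"])
np.savez("w3.npz",**{k:d[k] for k in("img","depth","R","t","f","C","cx","cy")})
E
```

```text
False
in False [0.4 0.8 0.3]
-20 False [-0.1 -0.4  0.6]
-14 False [ 1.3 -1.9  0.9]
-8 False [ 0.6 -1.9  2.8]
-2 False [1.4 0.6 1.5]
4 False [ 1.8 -0.3  1.9]
10 False [ 2.  -0.5  1.6]
16 False [ 2.1 -0.5  2.7]
22 False [ 0.4 -0.2  1.5]
out False [ 0.  -0.3 -0.5]
16.5083
```

View pics/w3.png

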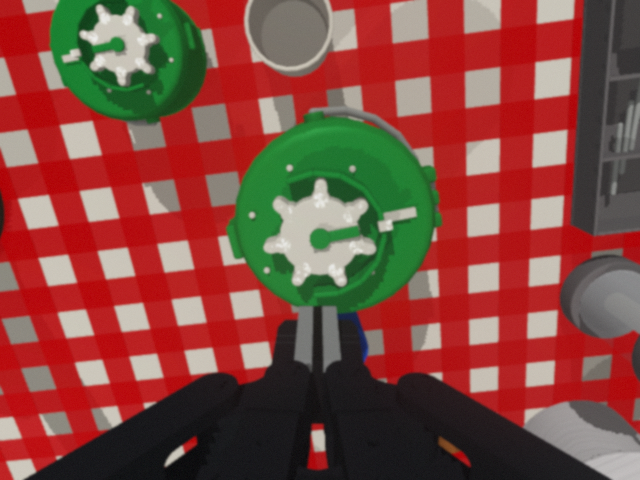

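The pointer, from (320,238) to (357,233), lines up with the bar at (383,226). The flask is where it was. I'll measure the angle, then hand in.

```bash
python3 - <<'E'
from fl import *
A=dict(np.load("w1.npz"));z=dict(np.load("w3.npz"))
g=cv2.inRange(cv2.cvtColor(z["img"],cv2.COLOR_BGR2HSV),(45,80,30),(85,255,255))
dd=[]
for b in range(190,280):
  for a in range(280,380):
    if g[b,a]:
      q=ray(z,a,b,191)[:2]-c0
      if 14<np.hypot(*q)<31: dd.append(q)
m=np.mean(dd,0); print(len(dd),m,"pointer angle rel yaw",np.degrees(np.arctan2(m[1],m[0]))-yaw)
for n,d in(("a",A),("b",z)):
    w=cv2.inRange(cv2.cvtColor(d["img"],cv2.COLOR_BGR2HSV),(0,0,140),(180,60,255))
    k,l,s,c=cv2.connectedComponentsWithStats(w)
    for i in range(1,k):
        if 20<s[i][4]<600 and 240<c[i][0]<420 and 160<c[i][1]<275: print(n,ray(d,*c[i],167).round(1))
print(read_clock(),np.round(read_wrist_force(),1))
job_done()
E
```

```text
217 [22.17761808  1.67270736] pointer angle rel yaw -0.3867343790749196
a [ 4.876e+02 -3.000e-01  1.670e+02]
a [540.1  -7.4 167. ]
a [573.7 -54.8 167. ]
a [449.5 -36.7 167. ]
a [454.1 -89.4 167. ]
b [ 4.879e+02 -3.000e-01  1.670e+02]
b [540.2  -7.4 167. ]
b [573.6 -54.8 167. ]
b [449.3 -36.6 167. ]
b [454.  -89.4 167. ]
16.5583 [-0.4  0.1 -0.6]
the job is handed in; nothing more can be done
```

The green pointer on the larger flask's dial now rests in line with the long white bar. The dial started two clicks before the bar, and I flicked it clockwise twice with the shut fingertips.

- **Pointer:** the wrist camera puts it 0.4° off the bar direction.
- **Flask:** it stayed in place; its lid marks match the picture from before the flicks to within about 0.3 mm.
- **Forces:** wrist readings stayed within about 4 N.
- **Other objects:** no contact showed in the force readings. The mug, the smaller flask and the visible part of the cup look unmoved in the last wrist view. I did not re-check the plates, spoon and tin, which the arm never went near while working.
- **Finish:** the hand is about 200 mm above the dial, and I handed in at 16.6 s.

One early disagreement: my first rough reading from the top camera put the dial about 6 mm off in y. I used the wrist camera's measurement instead, and the finger then stood centred between the lobes.

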